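# Load the bead carrier into the microscope stage

## Robot

A 6-joint arm with a two-finger parallel gripper is mounted at the origin on the work surface. World frame = base frame: x ahead of the robot, y to its left, z up, the work surface at z = 0. Lengths are in mm, angles in rad, forces in N, time in s.
With the tool pointing down it reaches from about 275 to 825 mm from the base axis. Payload 4.9 kg.
Tool frame: the origin (TCP) lies midway between the tips of the shut fingers; the grasp point (between the pads) lies bot.pinch_z behind it (bot.pinch_z is the distance from the TCP to the grasp point, in mm); z points along the fingers, x is the direction in which the jaws open and shut, and the axes are right-handed (so a half turn about z gives the same grasp; the last joint's range is limited). The gripper opens to 85 mm and grips with 20 to 120 N. Pads are 22 mm wide; open, the fingers measure 114 mm over their backs; the gripper's body (76 mm by 85 mm) begins 54 mm behind the grasp point. The pads swing forward as they close: fully open they stand 13 mm farther back than shut.
Start: joints at [-1.389, 0.326, -0.193, 1.052, 0, 1.437], TCP at [170.829, -522.815, 231.281] pointing down, gripper open.
Joint ranges: [-2.65, 2.65], [-0.97, 1.79], [-1.3, 1.35], [-1.93, 2.1], [-1.47, 1.37], [-3.14, 3.14]. Speed limits (rad/s): [2.57, 2.57, 3.14, 3.14, 3.14, 3.14].

## Interface

Orientations are given as a 3x3 rotation matrix whose columns are the frame's x, y, z axes.
In Python, from rig import bot gives the robot as it stands. Calls block until the motion is done:
- bot.move_to(position, orientation): joint-space move of the TCP to a pose.
- bot.line_to(position, orientation=None, max_speed=150, stop_force=None): straight line of the TCP; orientation=None keeps the orientation; max_speed is the mean speed in mm/s. With stop_force (N) it stops when the force on the tool has changed by that much, and returns True; else False.
- bot.move_j(angles): joint-space move.
- bot.gripper_to(opening, newtons=None): opening from 0.0 (shut) to 1.0 (fully open); newtons is the grip in N (None keeps the last); returns when the fingers have stopped.
- bot.hold(seconds).
- bot.ik(position, orientation): joint angles nearest the present ones, or None.
- bot.sense(): the state.
- bot.capture(name): name is "side" or "top"; returns a dict with "pixels" (480x640x3 uint8, red, green, blue), "depth" (480x640 float32, mm along the optical axis (not along the pixel's ray), 0 where there is no reading), "fx", "fy", "cx", "cy" (pixels), "xyz" and "orientation" of the camera in the world. Camera axes: x right, y down, z forward; pixel columns grow to the right and rows downward; lengths in mm; the calibration is good to about 2 mm. A picture is of the moment at which its call begins.
A pose or a line that the arm cannot do raises bot.IKError and nothing moves.
- bot.sign_off(): hands the job in, once; it reports no verdict.
The state is a dict: "time_s": time; "joint_pos": joint angles; "joint_velocities": joint speeds; "effort": joint torques, N m; "position": TCP position; "eef_rot": TCP orientation; "contact_force": force on the tool from outside, world axes, zero at the start; "wrist_torque": the same for the moment, N m; "finger_gap": opening from 0.0 (shut) to 1.0 (fully open).
Only numpy, scipy, OpenCV 4.12 (cv2) and the standard library are available. Lean on these libraries where they do the work, as an engineer would, in place of code of your own. Each camera call takes 0.05 s, during which the arm holds its last target. There are 200 camera calls.

## Task

Get the beads ready for inspection: draw the latch on the microscope's stage fully aside, then take the carrier plate with the six round wells (not the one with three long grooves) and slide it, nose first, under the microscope head into the stage's slot until it is fully home against the end stop, with its fin left sticking out towards the robot. Then push the latch fully closed behind the plate, and let go. Do not bump the microscope head, and leave the other carrier and the other things on the bench where they are.

Things in the scene. Friction and masses are not known exactly. Their poses are not given: they have to be found in the camera images.
- stage: White microscope base, fixed: x from -135 to +100 mm, y from -85 to +85, top at 24 mm, with a wing at +y under the latch to y = 160. Origin: on the table under the optical axis, which is also where the middle of a plate that is home lies; x runs from the slot's mouth (robot's side) to its end, z up. Its top is bare before the slot except for the latch. Column 32 mm thick at x = 98, 354 high.
- slot_mouth (a point): On the stage's top, stage x = -30, y = 0, z = 24 mm: where the two steel rails begin (they run to x = 65). Inner walls 93 mm apart, slot 8.5 mm high, lips 4 mm thick over it, 72 mm apart. Before it low guide walls (10 mm high) flare from 93 mm apart here to about 100 mm at x = -48. The end stop's face is at x = 65; the nose of a plate that is home touches it, its tail is then at x = -65.
- microscope: Head, fixed to the stage over the slot. Origin: optical axis at the underside of its black ring lamp, 172 mm above the table; lamp 100 mm across, white head above it 96 x 92, up to 365 high; side knobs out to 67 mm. It overhangs to stage x = -50, so over the fin of a plate that is home a gripper pointing straight down hits it: lean the tool about 30 degrees, its body towards the robot.
- latch (a joint): Latch across the slot's mouth, a flat steel bolt sliding along the stage's y: 0 = fully closed, 0.040 m = fully open (drawn to +y); it stays where it is left (friction about 1.5 N, no spring).
- latch_tab (a point): Grip point on the latch's upright tab (20 mm along stage x, 14 along y, top 47 mm above the stage's top), 32 mm above the stage's top, moving with it: stage x = -74, y = 80 closed, 120 open. The bolt (x from -80 to -68, 10.5 high) has its tip at y = 22 closed, 62 open; closed it bars the mouth, or passes 3 mm behind the tail of a plate that is home.
- well_carrier: Loose flat aluminium plate, the one to load: six round dark wells (23 mm, with tiny fixed beads). 130 mm long (its x) x 90 wide (y) x 6 thick, 0.2 kg, lying flat. Near its -x end an upright fin, 36 mm along x, 12 thick along y, 47 mm from the middle, top 40 mm above the underside: pinch it across its thickness. The +x end is the nose. Origin: centre of the underside.
- well_carrier_fin (a point): Grip point in the middle of that carrier's fin, 32 mm above the plate's underside, 47 mm from its middle towards -x, 8 mm below the fin's top. With the carrier home it is at stage x = -47, y = 0, z = 56 mm.
- well_carrier_nose (a point): Middle of that carrier's nose edge, on its underside, 65 mm from the plate's middle. With the carrier home it is at stage x = 65, y = 0, z = 24 mm.
- groove_carrier: Loose flat aluminium plate, a bystander: three long dark grooves. 130 mm long (its x) x 90 wide (y) x 6 thick, 0.2 kg, lying flat. Near its -x end an upright fin, 36 mm along x, 12 thick along y, 47 mm from the middle, top 40 mm above the underside: pinch it across its thickness. The +x end is the nose. Origin: centre of the underside.
- loupe: black plastic bench loupe, round, 60 mm across, 18 mm high. Loose bystander. Origin: centre of its underside.
- bead_tin: flat round steel tin, 64 mm across, 20 mm high. Loose bystander. Origin: centre of its underside.
- vial: small jar with white cap, 32 mm across, 60 mm high. Loose bystander. Origin: centre of its underside.
- swatch_case: flat white plastic case 70 x 50 x 18 mm. Loose bystander. Origin: centre of its underside.
- driver: screwdriver lying down. Loose bystander.
- thread_spool: wooden thread spool, 44 mm across, 30 mm high. Loose bystander. Origin: centre of its underside.
Not all that is in view belongs to the job. Leave any orange or purple look-alike of the well_carrier alone.

How it is judged (in metres and radians):
On the way, in this order (a step that is already met when the one before it is completed fails the run):
1. the latch is drawn aside (open 34 mm or more) (value of joint latch above 0.034 m), for 0.2 s.
2. the well carrier lies between the slot's rails, nose well in but not yet home (x of well_carrier_nose in the frame of stage between 0 and 0.06 m and y of well_carrier_nose in the frame of stage between -0.006 and 0.006 m and z of well_carrier_nose in the frame of stage between 0.018 and 0.03 m), for 0.05 s.
3. the well carrier is fully home while the latch is still open (x of well_carrier_nose in the frame of stage between 0.061 and 0.068 m and y of well_carrier_nose in the frame of stage between -0.004 and 0.004 m and z of well_carrier_nose in the frame of stage between 0.02 and 0.029 m and x of well_carrier_fin in the frame of stage between -0.052 and -0.044 m and y of well_carrier_fin in the frame of stage between -0.004 and 0.004 m and z of well_carrier_fin in the frame of stage between 0.052 and 0.061 m and value of joint latch above 0.02 m), for 0.2 s.
At the end, for the whole second after the job is handed in: The well carrier rests in the slot, fin towards the mouth: its nose within 4 mm of the end stop, centred to 4 mm, flat on the stage's top (nose and fin heights to 5 mm); the latch is closed to within 5 mm; the carriers are at rest (x of well_carrier_nose in the frame of stage between 0.061 and 0.068 m and y of well_carrier_nose in the frame of stage between -0.004 and 0.004 m and z of well_carrier_nose in the frame of stage between 0.02 and 0.029 m and x of well_carrier_fin in the frame of stage between -0.052 and -0.044 m and y of well_carrier_fin in the frame of stage between -0.004 and 0.004 m and z of well_carrier_fin in the frame of stage between 0.052 and 0.061 m and value of joint latch below 0.005 m and linear speed of well_carrier below 0.01 m/s and linear speed of groove_carrier below 0.02 m/s); the robot touches nothing.
It fails at once if the robot or the well carrier bumps the microscope head (over 8 N) (contact force between any of the arm, the fingers, well_carrier and microscope above 8 N).
It fails at once if the groove carrier is moved more than 20 mm (distance of groove_carrier from where it was at the start of the episode above 0.02 m).
It fails at once if a bystander is moved more than 40 mm (distance of any of loupe, bead_tin, vial, swatch_case, driver, thread_spool from where it was at the start of the episode above 0.04 m).
It also fails if it takes over 61 s, if anything falls off the work surface, if the arm or the gripper's body presses on something with over 40 N, if the wrist force passes 120 N, or if a joint passes its speed limit or range.

## Working session

There is one attempt and no reset: what is moved stays moved. The work goes in short steps, each a Python script; the robot and the scene stay as the last script left them, time stands still between calls to the robot, and variables do not carry over. Pictures are saved under pics/ and viewed, about 8 in all and at most 12, crops included, and the job is handed in when it is done.

```bash
ls; mkdir -p pics
python3 - <<'E'
from rig import bot
import cv2,pickle
for n in("top","side"):
    c=bot.capture(n); pickle.dump(c,open(n+'.pkl','wb')); cv2.imwrite(f'pics/{n}0.png',c['pixels'][:,:,::-1])
    print(n,c['fx'],c['cx'],c['cy'],c['xyz'],c['orientation'])
print(bot.pinch_z,bot.sense())
E
```

```text
pics
top 454.6499432181951 324.4709286335883 235.93816869264057 [ 377.56132313   60.84647063 1132.07407105] [[ 2.05459706e-02 -9.88355304e-01  1.50770212e-01]
 [-9.99783189e-01 -2.08210300e-02 -2.45800742e-04]
 [ 3.38212958e-03 -1.50732473e-01 -9.88568805e-01]]
side 514.0520341141523 318.0542298119891 237.2099497993352 [205.89831717 884.56070669 864.44519941] [[-0.92311224 -0.22962315  0.30844288]
 [-0.38393433  0.59503683 -0.70606346]
 [-0.02140636 -0.77019763 -0.63744599]]
18.700000000000003 {'time_s': 0.1, 'joint_pos': array([-1.38918969e+00,  3.26849411e-01, -1.93514584e-01,  1.05199062e+00,
        4.12118629e-05,  1.43660040e+00]), 'joint_velocities': array([-0.00112609, -0.00124271,  0.00340586, -0.00068071,  0.00061397,
       -0.0003337 ]), 'effort': array([ 6.94442861e-04, -4.44240153e+01,  2.63037246e+01,  7.85702490e-03,
       -1.37031429e-04, -1.23751053e-05]), 'position': array([ 170.74697317, -522.2661052 ,  230.57956366]), 'eef_rot': array([[ 3.10579228e-01, -9.50547466e-01, -2.40908447e-04],
       [-9.50546251e-01, -3.10579221e-01,  1.54010570e-03],
       [-1.53876473e-03, -2.49330218e-04, -9.99998785e-01]]), 'contact_force': array([ 1.0176394 , -0.0209508 ,  0.00627971]), 'wrist_torque': array([-0.03906041, -0.02228798, -0.01404826]), 'finger_gap': 1.004375779336661}
```

View pics/top0.png

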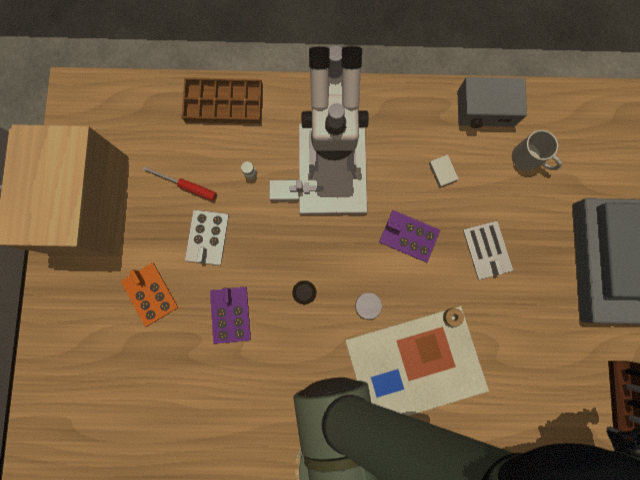

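View pics/side0.png

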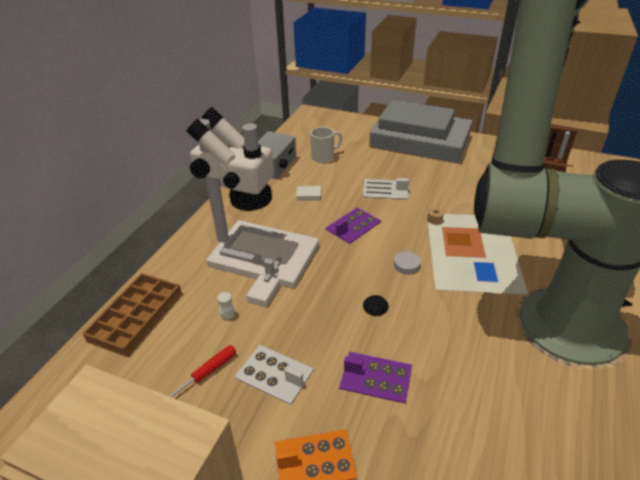

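Top view, pixels of what could be mistaken for the well carrier:
- silver six-well plate (207,237): fits the description
- purple six-well plates (410,236) and (230,315): look-alikes
- orange six-well plate (149,294): look-alike
- silver groove plate (488,250): the bystander

I choose (207,237). Its fin is at the bottom of the plate, towards the robot. The stage front edge is at row ~215 and the latch tab near (297,186).

```bash
cat > h.py <<'E'
import numpy as np, cv2, pickle
def rays(c,u,v):
    d=np.stack([(u-c['cx'])/c['fx'],(v-c['cy'])/c['fy'],np.ones_like(u,float)],-1)
    return d@np.array(c['orientation']).T
def plane(c,u,v,z):
    d=rays(c,np.asarray(u,float),np.asarray(v,float)); o=np.array(c['xyz'])
    return (o+d*((z-o[2])/d[...,2])[...,None])
def cloud(c):
    v,u=np.mgrid[:480,:640]; return np.array(c['xyz'])+rays(c,u,v)*c['depth'][...,None]
def proj(c,p):
    q=(np.asarray(p,float)-c['xyz'])@np.array(c['orientation']); return c['fx']*q[...,0]/q[...,2]+c['cx'],c['fy']*q[...,1]/q[...,2]+c['cy']
def roi(m,x0,y0,x1,y1):
    o=np.zeros_like(m); o[y0:y1,x0:x1]=m[y0:y1,x0:x1]; return o
E
python3 - <<'E'
from h import *
c=pickle.load(open('top.pkl','rb')); P=cloud(c)
hsv=cv2.cvtColor(c['pixels'],cv2.COLOR_RGB2HSV)
print('table z',np.median(P[260:280,280:340,2]))
white=(hsv[...,1]<60)&(hsv[...,2]>110)
def rect(m,z,name):
    v,u=np.nonzero(m); p=plane(c,u,v,z)[:,:2].astype(np.float32)
    r=cv2.minAreaRect(p); print(name,len(u),r,cv2.boxPoints(r).round(1).tolist(),'medz',np.median(P[m][:,2]))
z=P[...,2]
for n,b in(('well',(180,205,235,272)),('groove',(460,215,518,285))):
    rect(roi((white|(z>3))&(z>2)&(z<14),*b),6,n+' plate')
    rect(roi((z>28)&(z<50),*b),40,n+' fin')
    rect(roi((z>34)&(z<50),*b),40,n+' fin')
m=roi((z>17)&(z<31),294,150,372,222); 
# per-row right edge, per-col front edge
rows=range(180,212); e=np.array([plane(c,[np.nonzero(m[r])[0].max()+.5],[r],24)[0,:2] for r in rows]); print('right edge',np.polyfit(e[:,0],e[:,1],1),e.mean(0))
cols=range(306,362); f=np.array([plane(c,[k],[np.nonzero(m[:,k])[0].max()+.5],24)[0,:2] for k in cols]); print('front edge',np.polyfit(f[:,1],f[:,0],1),f.mean(0))
w=roi((z>17)&(z<31),262,150,294,222); e=np.array([plane(c,[np.nonzero(w[r])[0].min()-.5],[r],24)[0,:2] for r in range(184,198)]); print('wing end',e.mean(0))
rect(roi((z>58)&(z<85),280,170,330,205),71,'tab')
rect(roi((z>31)&(z<45),275,170,330,205),34.5,'bolt')
out=np.hstack([cv2.resize(c['pixels'][175:225,260:340],(640,400),interpolation=cv2.INTER_CUBIC)[:, :400],cv2.resize(c['pixels'][200:275,175:250],(400,400),interpolation=cv2.INTER_CUBIC)])
cv2.imwrite('pics/crop1.png',out[:,:,::-1])
for a in(27,): pass
E
```

```text
table z -0.35213300832606365
well plate 1785 ((539.3067626953125, 354.92205810546875), (169.53375244140625, 136.13409423828125), 2.894202709197998) [[451.20001220703125, 418.6000061035156], [458.1000061035156, 282.70001220703125], [627.4000244140625, 291.20001220703125], [620.5, 427.20001220703125]] medz 5.816674675756303
well fin 90 ((494.7041931152344, 358.8451843261719), (14.738425254821777, 36.2404670715332), 84.13760375976562) [[475.8999938964844, 353.3999938964844], [512.0, 349.70001220703125], [513.5, 364.29998779296875], [477.3999938964844, 368.0]] medz 38.924102364120245
well fin 82 ((494.9114685058594, 359.4177551269531), (13.55694580078125, 35.94492721557617), 84.13760375976562) [[476.29998779296875, 354.5], [512.0999755859375, 350.79998779296875], [513.5, 364.29998779296875], [477.70001220703125, 368.0]] medz 39.26881740460283
groove plate 1699 ((524.7050170898438, -348.6868591308594), (139.28453063964844, 181.4477081298828), 87.53880310058594) [[431.1000061035156, -414.3999938964844], [612.4000244140625, -422.20001220703125], [618.2999877929688, -283.0], [437.10000610351
[... 678 characters left out ...]
 [ 6.60994741e-03 -4.66844301e+01] [651.09071356 -42.3807547 ]
front edge [-2.33708183e-02  6.06992370e+02] [606.0728377   39.34532619]
wing end [658.61922966 202.96979246]
tab 56 ((663.036865234375, 125.52279663085938), (22.332761764526367, 12.024752616882324), 1.6230548620224) [[651.7000122070312, 131.1999969482422], [652.0, 119.19999694824219], [674.4000244140625, 119.80000305175781], [674.0, 131.8000030517578]] medz 70.25221386900364
bolt 195 ((680.3621215820312, 112.23722839355469), (54.793338775634766, 80.29093170166016), 12.841882705688477) [[644.7000122070312, 145.3000030517578], [662.5999755859375, 67.0], [716.0, 79.19999694824219], [698.2000122070312, 157.5]] medz 34.83749580528183
```

View pics/crop1.png

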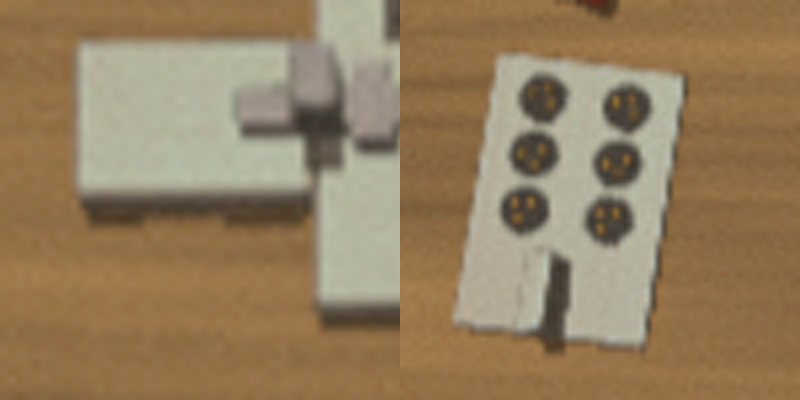

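The crop shows the silver plate with six round wells and its fin at (545,285) towards the robot, so the choice holds. It also shows the latch tab at (315,75), above its bolt. Next I refine the carrier pose, check IK, then work the latch. Pushing it to its closed stop first gives me the stage's y by touch.

```bash
cat >> h.py <<'E'
L=np.radians(30); YAW=0.02
def R(yaw=YAW,lean=L):
    f=np.array([np.cos(yaw),np.sin(yaw),0]); x=np.array([np.sin(yaw),-np.cos(yaw),0])
    z=np.sin(lean)*f-np.cos(lean)*np.array([0,0,1.]); return np.stack([x,np.cross(z,x),z],1)
def tcp(g,r,pz=18.7): return np.asarray(g,float)+r[:,2]*pz   # TCP for a wanted grasp point
def say(bot,r=None):
    s=bot.sense(); g=s['position']-s['eef_rot'][:,2]*bot.pinch_z
    print('t%.2f'%s['time_s'],'grasp',g.round(1),'F',s['contact_force'].round(1),'gap %.3f'%s['finger_gap'],'j',s['joint_pos'].round(2)); return g
E
python3 - <<'E'
from h import *
from rig import bot
c=pickle.load(open('top.pkl','rb')); P=cloud(c); z=P[...,2]
hsv=cv2.cvtColor(c['pixels'],cv2.COLOR_RGB2HSV)
m=roi(((hsv[...,1]<70)&(hsv[...,2]>130)&(z<14)).astype(np.uint8),175,200,250,275)
m=cv2.morphologyEx(m,cv2.MORPH_OPEN,np.ones((3,3),np.uint8))
n,l,st,_=cv2.connectedComponentsWithStats(m); k=1+st[1:,4].argmax(); v,u=np.nonzero(l==k)
print('plate',cv2.minAreaRect(plane(c,u,v,6)[:,:2].astype(np.float32)))
r=R()
for g in([664,125,60],[664,165,60],[664,125,140],[494,359,33],[494,359,120],[693,44,56],[530,44,70],[540,120,200]):
    q=bot.ik(tcp(g,r),r); print(g,None if q is None else q.round(2))
E
```

```text
plate ((540.7755737304688, 356.1083984375), (89.41606140136719, 130.28036499023438), 84.1740493774414)
[664, 125, 60] [ 0.09  0.52 -0.66 -0.13 -0.04 -3.08]
[664, 165, 60] [ 0.17  0.53 -0.63 -0.11 -0.07 -3.01]
[664, 125, 140] [ 0.09  0.38 -0.6   0.07 -0.04 -3.08]
[494, 359, 33] [ 0.64  0.53 -0.74 -0.14 -0.3  -2.58]
[494, 359, 120] [ 0.64  0.37 -0.68  0.09 -0.3  -2.58]
[693, 44, 56] [-0.06  0.54 -0.62 -0.11  0.04  3.07]
[530, 44, 70] [-0.08  0.32 -1.01 -0.29  0.05  3.05]
[540, 120, 200] [ 0.11  0.09 -0.8   0.16 -0.04 -3.07]
```

```bash
sed -i 's/x=np.array(\[np.sin(yaw),-np.cos(yaw),0\])/x=np.array([-np.sin(yaw),np.cos(yaw),0])/' h.py
python3 - <<'E'
from h import *
from rig import bot
r=R()
bot.gripper_to(0.6,30)
bot.move_to(tcp([600,125,180],r),r)
bot.line_to(tcp([664,125,100],r),max_speed=200)
c=bot.line_to(tcp([664,125,60],r),max_speed=80,stop_force=8); print(c); say(bot)
if not c:
    bot.gripper_to(0.0,30); say(bot)
    for n in('side','top'): cv2.imwrite(f'pics/{n}1.png',bot.capture(n)['pixels'][120:300,140:400,::-1].repeat(3,0).repeat(3,1) if n=='side' else bot.capture(n)['pixels'][:,:,::-1])
E
```

```text
False
t4.59 grasp [664.2 125.1  60.5] F [ 0.2 -0.1  0.3] gap 0.597 j [ 0.09  0.52 -0.66 -0.13 -0.04  0.06]
t5.01 grasp [664.5 124.9  60.8] F [-1.7 -0.7  4. ] gap 0.155 j [ 0.09  0.52 -0.66 -0.13 -0.04  0.06]
```

View pics/side1.png

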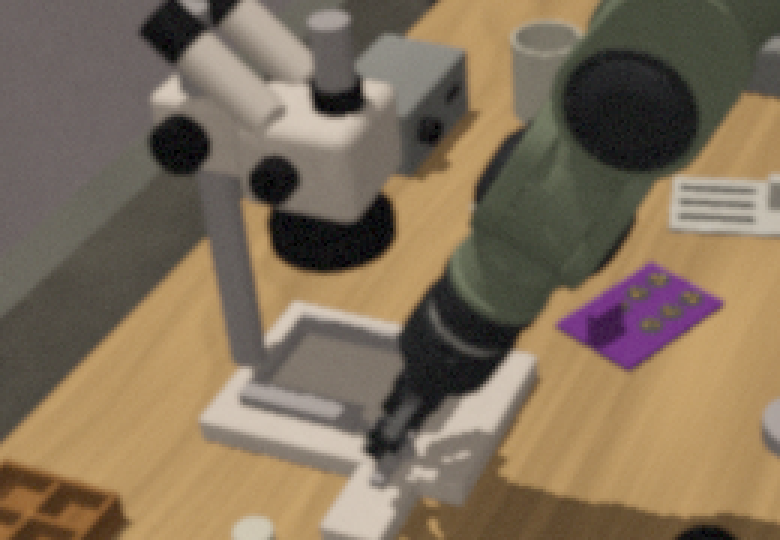

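The side view shows the fingers closed on the latch tab at crop (385,450). The gap is about 13 mm against a 14 mm tab, so the grasp is good. I touch the closed stop, then draw the latch.

Run:
```python
from h import *
from rig import bot
r=R(); p0=bot.sense()['position']; s=np.array([-np.sin(YAW),np.cos(YAW),0])
print(bot.line_to(p0-s*8,max_speed=20,stop_force=10)); a=say(bot)
p1=bot.sense()['position']
print(bot.line_to(p1+s*46,max_speed=40,stop_force=12)); b=say(bot); print('travel',(b-a)@s)
bot.hold(0.3)
bot.gripper_to(0.45); g=say(bot)
print('g');q=bot.sense()['position']; bot.line_to(q-r[:,2]*70,max_speed=200); say(bot)
c=bot.capture('top'); pickle.dump(c,open('top2.pkl','wb'))
```

```text
True
t5.51 grasp [664.6 119.8  60.8] F [-0.3  1.8  2.8] gap 0.158 j [ 0.08  0.51 -0.66 -0.13 -0.02  0.05]
True
t6.46 grasp [663.4 159.8  60.8] F [-1.6 -1.   3.3] gap 0.159 j [ 0.16  0.53 -0.64 -0.11 -0.07  0.12]
travel 40.0545580397022
t7.12 grasp [663.4 158.3  60.4] F [0.2 0.3 0.1] gap 0.451 j [ 0.16  0.53 -0.64 -0.11 -0.07  0.12]
g
t7.62 grasp [628.9 157.6 121.5] F [ 0.3  0.7 -0.2] gap 0.449 j [ 0.16  0.37 -0.68 -0.   -0.07  0.12]
```

Latch travel was 40.05 mm between stops, so it is fully open. Touch puts the stage centre line at y ≈ 42, and the stage edges give ≈ 44. Now I pick the carrier, and crop the mouth with candidate lines overlaid to settle the difference.

```bash
sed -i 's/YAW=0.02$/YAW=0.023/' h.py
python3 - <<'E'
from h import *
from rig import bot
r=R(-0.1018)
bot.move_to(tcp([494.3,360,110],r),r)
c=bot.line_to(tcp([494.3,360,33],r),max_speed=100,stop_force=8); print(c); say(bot)
if not c:
    bot.gripper_to(0.0,80); g=say(bot)
    bot.line_to(tcp(g+[0,0,60],r),max_speed=100); bot.hold(0.2); say(bot)
    c=bot.capture('side'); pickle.dump(c,open('side2.pkl','wb')); c=bot.capture('top'); pickle.dump(c,open('top2.pkl','wb'))
    x0,y0,s=262,130,6; im=cv2.resize(c['pixels'][y0:y0+92,x0:x0+115],None,fx=s,fy=s,interpolation=cv2.INTER_CUBIC)[:,:,::-1].copy()
    def W(x,y,z,oy): k,q=np.cos(YAW),np.sin(YAW); return [741+x*k-y*q,oy+x*q+y*k,z]
    for oy,col in((41.8,(0,0,255)),(44.3,(255,0,0))):
        for pts in([(-135,-85,24),(20,-85,24)],[(-135,85,24),(-100,85,24)],[(-135,-85,24),(-135,85,24)],[(-48,50,34),(-30,46.5,34)],[(-48,-50,34),(-30,-46.5,34)],[(-30,36,36.5),(60,36,36.5)],[(-30,-36,36.5),(60,-36,36.5)]):
            u,v=proj(c,[W(*p,oy) for p in pts]); a=[(int((i-x0+.5)*s),int((j-y0+.5)*s)) for i,j in zip(u,v)]; cv2.line(im,*a,col,1)
    cv2.imwrite('pics/mouth.png',im)
E
```

```text
False
t9.55 grasp [494.9 360.1  33.6] F [-0.2  0.  -0.6] gap 0.447 j [ 0.67  0.55 -0.69 -0.06 -0.36  0.7 ]
t9.91 grasp [494.9 360.2  34. ] F [-1.3 -0.8  6.2] gap 0.124 j [ 0.67  0.55 -0.69 -0.06 -0.36  0.7 ]
t10.87 grasp [494.4 359.8  93. ] F [-0.8 -0.2 -1.1] gap 0.123 j [ 0.67  0.44 -0.65  0.1  -0.36  0.7 ]
```

View pics/mouth.png

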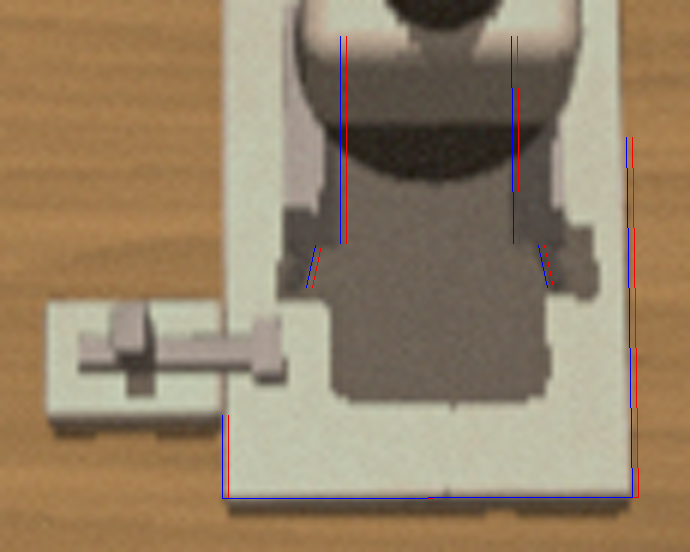

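Blue lines (44.3) fit the stage sides at crop columns 222 and 632, and the latch is open. The rails' outer edges at about columns 285 and 565 also favour 44 or more, but the camera may be off by 2 mm. I bring the held plate in front of the mouth and compare it with the stage in the same image.

```bash
cat >> h.py <<'E'
CX,OY=741.,43.
def W(x,y,z,oy=None): k,q=np.cos(YAW),np.sin(YAW); return np.array([CX+x*k-y*q,(OY if oy is None else oy)+x*q+y*k,z])
E
python3 - <<'E'
from h import *
from rig import bot
r=R(-0.1018); g=say(bot); bot.line_to(tcp(g+[0,0,45],r),max_speed=150)
r=R(); p=W(-172,0,135); bot.move_to(tcp(p,r),r); say(bot)
p[2]=64; c=bot.line_to(tcp(p,r),max_speed=100,stop_force=6); bot.hold(.3); print(c); g=say(bot)
C=bot.capture('top'); S=bot.capture('side'); pickle.dump((C,S),open('c3.pkl','wb'))
s=5; a=cv2.resize(C['pixels'][130:250,262:382],None,fx=s,fy=s,interpolation=cv2.INTER_CUBIC)[:,:,::-1]
cv2.imwrite('pics/pre_top.png',a)
cv2.imwrite('pics/pre_side.png',cv2.resize(S['pixels'][190:310,200:360],None,fx=5,fy=5,interpolation=cv2.INTER_CUBIC)[:,:,::-1])
E
```

```text
t10.97 grasp [494.6 360.   93.3] F [ 0.6 -0.7 -1.7] gap 0.119 j [ 0.67  0.44 -0.65  0.1  -0.36  0.7 ]
t12.66 grasp [568.8  39.7 134.6] F [ 0.5 -0.2 -1.6] gap 0.124 j [-0.09  0.23 -0.86 -0.04  0.06 -0.1 ]
False
t13.82 grasp [569.4  39.   64.6] F [-0.1 -1.2 -1.6] gap 0.122 j [-0.09  0.38 -0.92 -0.26  0.06 -0.1 ]
```

View pics/pre_top.png

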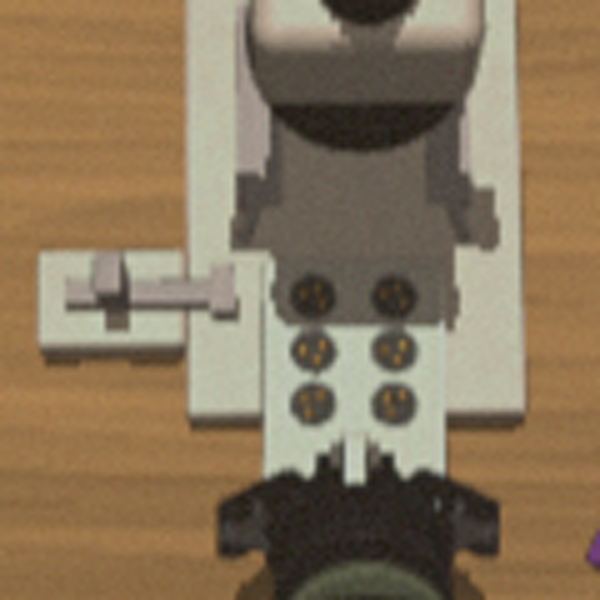

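View pics/pre_side.png

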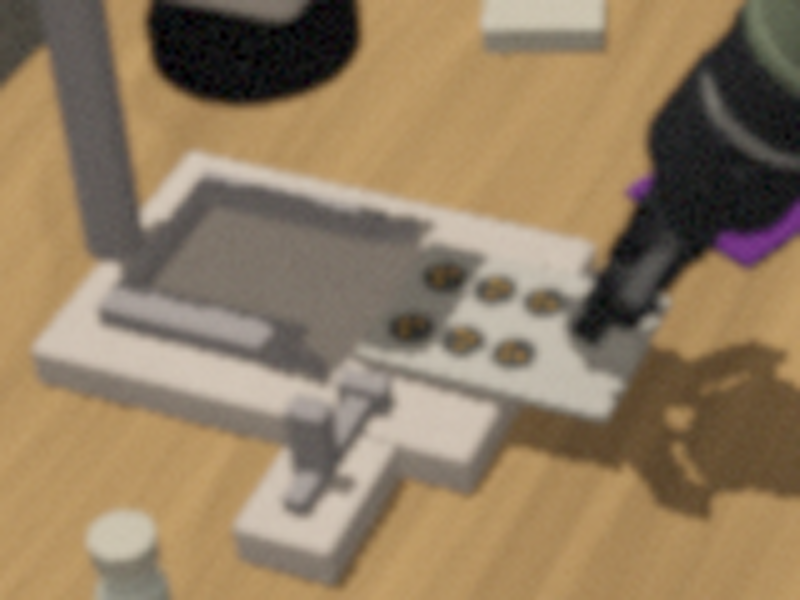

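Top: plate edges are at crop columns 264 and 446, stage edges at 190 and 525 (row 400). The plate sits about 1.4 mm to +y of the stage centre, which agrees with the touch value (~41.6) and not with the camera's absolute value. Side: the plate is level, with its nose just at the guides. One numeric edge check, relative in the same picture, then I insert.

Run:
```python
from h import *
C,S=pickle.load(open('c3.pkl','rb'))
g=cv2.GaussianBlur(cv2.cvtColor(C['pixels'],cv2.COLOR_RGB2LAB),(0,0),.8).astype(float)[...,2] # b: wood yellow vs white/grey
G=cv2.GaussianBlur(C['pixels'],(0,0),.8).astype(float).sum(2)
def edge(im,r,a,b):
    d=np.abs(np.diff(im[r,a:b+1])); k=d.argmax(); lo,hi=max(k-2,0),k+3
    w=d[lo:hi]; return a+.5+(np.arange(lo,lo+len(w))*w).sum()/w.sum()
def fit(im,rows,a,b,z,n):
    p=np.array([plane(C,[edge(im,r,a,b)],[r],z)[0,:2] for r in rows]); f=np.polyfit(p[:,0],p[:,1],1); res=np.std(p[:,1]-np.polyval(f,p[:,0]))
    print(n,'slope %.4f'%f[0],'y at x=640: %.2f'%np.polyval(f,640),'y at 741: %.2f'%np.polyval(f,741),'res %.2f'%res); return f
R_=fit(g,range(132,211),360,374,24,'stage R'); Lf=fit(g,range(132,177),293,305,24,'stage L')
# plate edges: over wood, behind stage front (rows 215-223)
z=64.6-33.8+6
a=fit(g,range(214,224),309,320,z,'plate L wood'); b=fit(g,range(214,224),346,356,z,'plate R wood')
a=fit(G,range(199,222),309,320,z,'plate L');
```

```text
stage R slope 0.0314 y at x=640: -42.92 y at 741: -39.74 res 0.23
stage L slope 0.0331 y at x=640: 127.22 y at 741: 130.56 res 0.18
plate L wood slope 0.0606 y at x=640: 90.96 y at 741: 97.07 res 0.27
plate R wood slope 0.0496 y at x=640: -0.92 y at 741: 4.09 res 0.18
plate L slope -0.1855 y at x=640: 75.92 y at 741: 57.19 res 4.91
```

The edge fits give stage yaw ≈ 0.032. The held plate shows a camera y offset of +2.35 mm, so the stage centre is y ≈ 43.0 from vision and 42.2 from touch. I take 42.5 and yaw 0.030, set the plate down before the mouth, and slide it in under force watch.

```bash
sed -i 's/YAW=0.023/YAW=0.030/; s/CX,OY=741.,43./CX,OY=741.,42.5/' h.py
python3 - <<'E'
from h import *
from rig import bot
r=R()
bot.line_to(tcp(W(-172,0,62),r),r,max_speed=40)
c=bot.line_to(tcp(W(-172,0,54),r),max_speed=15,stop_force=3); g=say(bot); print('contact',c)
z=g[2]+.5
bot.line_to(tcp(W(-172,0,z),r),max_speed=20); say(bot)
for n in(-40,-20,0,20):
    c=bot.line_to(tcp(W(n-112,0,z),r),max_speed=40,stop_force=10); g=say(bot); print('nose',n,c,'target',W(n-112,0,z).round(1))
    if c: break
cv2.imwrite('pics/ins.png',cv2.resize(bot.capture('top')['pixels'][130:250,262:382],None,fx=5,fy=5,interpolation=cv2.INTER_CUBIC)[:,:,::-1])
E
```

```text
t14.54 grasp [569.4  37.3  58. ] F [0.4 1.2 2.7] gap 0.121 j [-0.1   0.4  -0.93 -0.28  0.06 -0.11]
contact True
t14.79 grasp [569.   37.4  58.3] F [-0.6 -0.1 -0.1] gap 0.124 j [-0.1   0.4  -0.93 -0.27  0.06 -0.11]
t15.44 grasp [589.2  38.   58.4] F [ 0.6  1.  -0.3] gap 0.124 j [-0.09  0.42 -0.88 -0.24  0.06 -0.1 ]
nose -40 False target [589.1  37.9  58.5]
t16.09 grasp [609.2  38.6  58.4] F [-0.2  0.7 -0.7] gap 0.123 j [-0.08  0.44 -0.83 -0.22  0.06 -0.1 ]
nose -20 False target [609.1  38.5  58.5]
t16.74 grasp [629.2  39.2  58.4] F [ 0.5 -0.  -1.2] gap 0.121 j [-0.08  0.46 -0.78 -0.19  0.05 -0.1 ]
nose 0 False target [629.1  39.1  58.5]
t17.39 grasp [649.2  39.8  58.4] F [ 0.4  0.1 -1.4] gap 0.123 j [-0.08  0.49 -0.73 -0.16  0.05 -0.09]
nose 20 False target [649.   39.7  58.5]
```

No lateral force on the way in. I continue to the end stop.

Run:
```python
from h import *
from rig import bot
r=R(); z=58.5
c=bot.line_to(tcp(W(55-112,0,z),r),max_speed=50,stop_force=10); g=say(bot); print(c)
if not c:
    c=bot.line_to(tcp(W(72-112,0,z),r),max_speed=20,stop_force=12); g=say(bot); print('stop',c,'expected home',W(-47,0,z).round(1))
bot.hold(.3); say(bot)
C=bot.capture('side'); cv2.imwrite('pics/home.png',cv2.resize(C['pixels'][180:310,190:350],None,fx=5,fy=4.6,interpolation=cv2.INTER_CUBIC)[:,:,::-1])
```

```text
t18.29 grasp [684.   40.8  58.4] F [ 0.4  0.5 -1.4] gap 0.128 j [-0.07  0.53 -0.64 -0.12  0.05 -0.09]
False
t18.88 grasp [694.   40.8  58.1] F [-3.9 -0.1  4.2] gap 0.120 j [-0.07  0.54 -0.61 -0.1   0.05 -0.08]
stop True expected home [694.   41.1  58.5]
t19.18 grasp [694.   40.9  58.1] F [-2.1 -0.8  5.5] gap 0.122 j [-0.07  0.54 -0.61 -0.1   0.05 -0.08]
```

View pics/home.png

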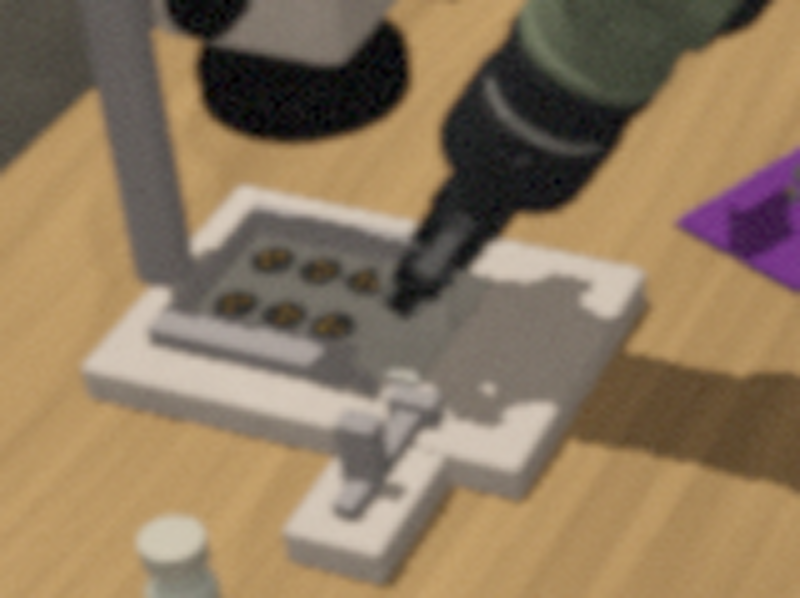

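The plate stopped at x = 694.0, exactly the expected home, and the view shows it seated under the lamp with its nose at the far end. I release, back off along the tool axis, check, then close the latch.

Run:
```python
from h import *
from rig import bot
bot.gripper_to(0.4); g=say(bot); r=bot.sense()['eef_rot']; q=bot.sense()['position']
bot.line_to(q-r[:,2]*95,max_speed=180); say(bot)
r=R(); s=np.array([-np.sin(YAW),np.cos(YAW),0]); t=np.array([663.4,159.5,60.5])
bot.move_to(tcp(t-r[:,2]*75,r),r)
C=bot.capture('side'); cv2.imwrite('pics/rel.png',cv2.resize(C['pixels'][180:310,190:350],None,fx=5,fy=4.6,interpolation=cv2.INTER_CUBIC)[:,:,::-1])
c=bot.line_to(tcp(t,r),max_speed=120,stop_force=8); say(bot); print(c)
if not c:
    bot.gripper_to(0.0,30); a=say(bot)
    c=bot.line_to(bot.sense()['position']-s*46,max_speed=40,stop_force=12); b=say(bot); print(c,'travel',(a-b)@s)
```

```text
t19.58 grasp [692.3  40.9  56.2] F [-0.3  0.4 -0.4] gap 0.400 j [-0.07  0.54 -0.61 -0.1   0.05 -0.08]
t20.26 grasp [645.6  39.5 138.7] F [ 1.1  0.7 -0.2] gap 0.402 j [-0.08  0.34 -0.67  0.05  0.05 -0.09]
t21.63 grasp [663.5 159.1  60.7] F [ 0.2 -0.6 -0. ] gap 0.401 j [ 0.15  0.53 -0.64 -0.11 -0.06  0.11]
False
t21.94 grasp [663.7 159.5  61.5] F [-2.2 -0.6  4.1] gap 0.157 j [ 0.15  0.52 -0.64 -0.11 -0.06  0.11]
t22.91 grasp [664.8 119.8  61.6] F [-0.3  1.9  3.8] gap 0.154 j [ 0.08  0.51 -0.66 -0.13 -0.02  0.04]
True travel 39.80254167976704
```

View pics/rel.png

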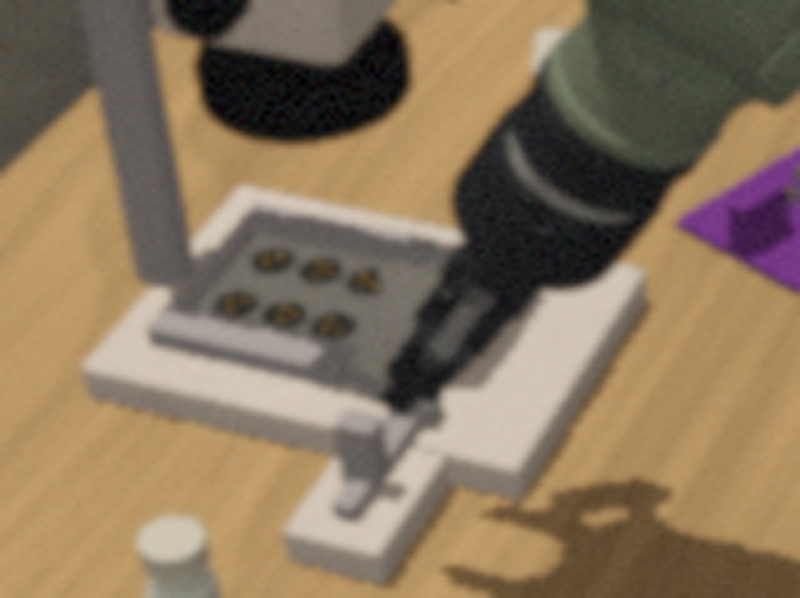

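The wells are at the same pixels as before release (e.g. 272,258), so the plate stayed home. The latch reached the same closed stop (y = 119.8, travel 39.8 mm). I let go, retreat and take a final look.

Run:
```python
from h import *
from rig import bot
bot.gripper_to(0.5); s=bot.sense(); r=s['eef_rot']
bot.line_to(s['position']-r[:,2]*90,max_speed=180); g=say(bot)
bot.move_to(tcp([450,-150,250],R()),R()); bot.hold(.3); say(bot)
T=bot.capture('top'); S=bot.capture('side')
P=cloud(T); z=P[...,2]; m=roi((z>58)&(z<85),270,170,330,205); v,u=np.nonzero(m); print('tab',cv2.minAreaRect(plane(T,u,v,71)[:,:2].astype(np.float32)))
m=roi((z>56)&(z<72),315,150,355,205); v,u=np.nonzero(m); p=plane(T,u,v,64)[:,:2].astype(np.float32); print('fin',len(u),cv2.minAreaRect(p) if len(u)>4 else '')
a=cv2.resize(T['pixels'][125:230,262:382],(480,420),interpolation=cv2.INTER_CUBIC); b=cv2.resize(S['pixels'],(560,420))[:,:320]; 
cv2.imwrite('pics/end.png',np.hstack([a,b])[:,:,::-1])
```

```text
t23.95 grasp [619.5 118.4 139.1] F [ 0.5  1.1 -1.1] gap 0.500 j [ 0.08  0.31 -0.71  0.02 -0.02  0.04]
t25.52 grasp [ 450.2 -149.4  249.7] F [-0.5  0.1  0.2] gap 0.499 j [-0.68 -0.11 -0.83  0.44  0.33 -0.64]
tab ((664.3206787109375, 123.15650939941406), (19.863372802734375, 12.024969100952148), 1.6040503978729248)
fin 73 ((692.9622802734375, 42.99893569946289), (35.13032913208008, 9.731809616088867), 1.0532541275024414)
```

View pics/end.png

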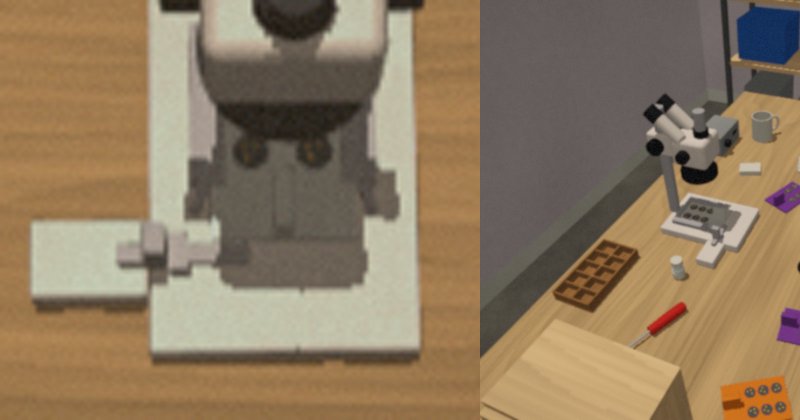

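The final view shows the bolt across the mouth behind the plate's tail (crop 235,250) and the fin at (285,200) pointing to the robot. The bystanders in view have not moved. Fin x is 693 and, after the camera offset, y is 40.7 (expected 694 / 41.1). All consistent, so I hand in.

```bash
python3 -c "
from rig import bot
bot.sign_off()"
```

```text
the job is handed in; nothing more can be done
```

The six-well carrier is in the slot against the end stop, fin towards the robot, with the latch closed behind it. I handed the job in at about 26 s of the 61 s allowed. No verdict is reported.

**What I did**
- I drew the latch through its full travel, 40.05 mm from stop to stop.
- I pinched the silver six-well carrier by its fin with the tool leaned 30°, and set it down before the mouth.
- I slid it in with forces of about 1 N until it met the end stop. It stopped at x = 694.0 mm, exactly the expected home position.
- I released it, pushed the latch back to its closed stop (39.8 mm of travel, same stop position as before), and moved the arm clear.

**Last checks**
- **Plate:** the wells were at the same pixels before and after release. The fin was measured within about 1 mm of its home position.
- **Latch:** the bolt lies across the mouth behind the plate's tail.
- **Robot:** it touches nothing, and no contact with the microscope head was felt.
- **Other things on the bench:** those in the last view look undisturbed. I did not re-measure the groove carrier, which was not in that crop; the arm worked nowhere near it.

**What disagreed**
- The top camera read about 2.4 mm too far in +y compared with touch. I corrected for this using the plate held in the gripper.
- My first stage yaw estimate (0.020) was refined to 0.030 before inserting.
- At the end the camera placed the latch tab about 1 mm from its closed-stop position after that correction. This is within its roughly 2.4 mm pixel size.

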